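Line a fly reel up with the guide of a line winder

TASK

Get the line winder on the show table ready: swing its blue brace leg out until it snaps fully home, then crank the big black handwheel (coarse) until the carriage's white arrow is at the middle of the yellow band, and then turn the silver bar knob above the wheel (fine) until the red line guide is in line with the carriage's yellow pointer. Last, push the red-balled lock lever all the way over, away from the robot. Move the reel carriage and the line guide only with the wheel and the knob, never by pushing them, and do not disturb the reels, boxes and tools lying around.

Things in the scene. Friction and masses are not known exactly. Their poses are not given: they have to be found in the camera images.
- winder: Line winder: grey base plate 260 (x) x 420 (y) x 30 mm, fixed to the table; origin at the centre of its underside, x away from the robot, y to the left, z up (turned a little about z from start to start). All positions below called 'plate frame' are in this frame. The coaxial drive is at its left, carriage with an upright fly reel (reel 72 mm in diameter, top 134 mm above the table) at the back right, lock lever at the front right, brace leg beside its right end.
- leg_hinge (a point): Vertical hinge axis of the brace leg, 60 mm above the table, at plate frame x -80, y -232 mm.
- leg_post (a point): Centre line of the orange upright post near the leg's tip, 60 mm above the table; post 18 mm in diameter, from 20 to 85 mm above the table, 125 mm from the hinge axis. The blue leg bar under it is 22 mm wide, 3 to 23 mm above the table, and reaches 145 mm from the hinge; folded it lies along the plate's right end, a 11 mm gap away. Push the post outwards from the plate's side: fingertips 40 mm above the table pass over the plate.
- leg (a joint): Leg angle, rad: 0 folded along the plate's +x, 1.571 fully out at its end stop, pointing to the plate's -y (turns clockwise seen from above). Light friction; from about 1.1 rad a sprung ball resists (2 to 10 N at the post) and pushes the leg back unless it is taken past about 1.4 rad; beyond that the ball snaps the leg against its stop and holds it there. A grey bracket, 48 mm high, covers the hinge.
- drive_axis (a point): Common vertical axis of handwheel and fine knob, 77 mm above the table; plate frame x -30, y 120 mm.
- crank_peg (a point): Centre of the orange crank peg standing on the handwheel: 18 mm in diameter, from 57 to 97 mm above the table, 74 mm from the axis. The handwheel is a black disc 170 mm in diameter, top 57 mm above the table; the fine knob's post (32 mm in diameter) and its bar pass through its middle. Pushing the peg takes about 3 N; fingertips about 78 mm above the table leave the gripper room over the fine knob, and the wheel stays where it is left.
- coarse (a joint): Handwheel angle, rad, 0 to 2.9, growing counter-clockwise seen from above; start 0.1 to 1.2; 1 rad moves the carriage 30 mm to the plate's +y (left). The peg stands at plate angle 0.524 + value from +x, counter-clockwise.
- fine_grip (a point): Centre of the fine knob's bar, on the drive axis, 112 mm above the table; x along the bar, z up. The aluminium bar is 56 mm long, 14 mm thick, from 99 to 125 mm above the table, with a red line on one half of its top; a 52 mm disc lies below it, from 93 to 99 mm.
- fine (a joint): Fine knob angle, rad, 0 to 3, growing counter-clockwise seen from above; 1 rad moves the red line guide 8 mm to the plate's +y. The bar lies at plate angle -0.524 + value from +x. About 0.06 N m of friction; stays where it is left.
- carriage: Blue carriage 80 x 80 x 22 mm, sliding along the plate's y on rails, with an upright black and silver fly reel on it; origin at the centre of its underside, 36 mm above the table, at the same plate y as the white arrow and the yellow pointer. Not to be pushed.
- white_arrow (a point): Tip of the carriage's white arrow with a black end, at the carriage's edge towards the robot, 43 mm above the table. At start it is 29 to 62 mm to the right (plate -y) of the yellow band.
- band (a point): Middle of the yellow band (9 mm wide in y) on the white scale in front of the carriage; fixed on the plate, plate frame x -7, y -75 mm. The arrow is right when it has the same plate y.
- yellow_pointer (a point): Tip of the yellow pointer on the carriage's side away from the robot, 55 mm above the table, plate frame x 109 mm; same plate y as the white arrow.
- guide: Red line guide: post 4 mm wide in y, 55 mm tall with an eyelet on top, on a small dark slider behind the carriage, plate frame x 119 mm; origin on the post's line, 32 mm above the table. At start it is 7 to 11 mm to plate -y of the yellow band's y. Right when it has the same plate y as the yellow pointer. Not to be pushed.
- lock_pivot (a point): Pivot of the lock lever, 50 mm above the table; plate frame x -50, y -70 mm. It swings about the plate's y.
- lock_ball (a point): Centre of the lock lever's red ball, 24 mm in diameter, 80 mm from the pivot on a 10 mm rod. The ball's centre is 120 mm above the table at either end of the swing and 130 mm at mid-swing.
- lock (a joint): Lock lever angle, rad: 0 leans 0.5 rad towards the robot (open), 1.0 leans 0.5 rad away from it (locked). Stays where it is left; about 1 N at the ball.
- box_kraft: Loose brown carton 120 x 120 x 70 mm at the left; leave alone.
- reel_a: Loose black reel, 84 mm in diameter, 30 mm high, lying on the brown carton; leave alone.
- box_navy: Loose navy carton 110 x 140 x 60 mm behind the winder; leave alone.
- reel_b: Loose blue reel, 90 mm in diameter, 30 mm high, behind the winder; leave alone.
- reel_c: Loose dark grey reel, 80 mm in diameter, 30 mm high, front left; leave alone.
- jar: Loose jar, 56 mm in diameter, 70 mm high, back right; leave alone.
- driver: Loose screwdriver 170 mm long lying in front of the winder; leave alone.

How it is judged:
By the outcome, as a careful person would: the job done as asked, in the order asked, and still so for the second after the job is handed in, with the robot touching nothing.
It also fails if it takes over 69 s, if anything falls off the work surface, if the arm or the gripper's body presses on something with over 40 N, if the wrist force passes 120 N, or if a joint passes its speed limit or range.

ROBOT

A 6-joint arm with a two-finger parallel gripper is mounted at the origin on the work surface. World frame = base frame: x ahead of the robot, y to its left, z up, the work surface at z = 0. Lengths are in m, angles in rad, forces in N, time in s.
With the tool pointing down it reaches from about 0.35 to 0.775 m from the base axis. Payload 5.5 kg.
Tool frame: the origin (TCP) lies between the finger pads; the fingertips stand 11 mm ahead of it and the grasp point (between the pads) lies 8 mm behind it (tips_ahead is the distance from the TCP to the fingertips, in m); z points along the fingers, y is the line along which they close (so a half turn about z gives the same grasp; the last joint's range is limited). The gripper opens to 85 mm and grips with 20 to 120 N. Pads are 22 mm wide; open, the fingers measure 114 mm over their backs; the gripper's body (76 mm by 85 mm) begins 54 mm behind the grasp point. The pads swing forward as they close: fully open they stand 13 mm farther back than shut.
Start: joints at [-1.301, 0.313, 0.046, 1.304, 0, 1.431], TCP at [0.229, -0.527, 0.242] pointing down, gripper open.
Joint ranges: [-2.76, 2.76], [-0.86, 1.69], [-1.03, 1.26], [-2.2, 2.34], [-1.47, 1.5], [-3.14, 3.14]. Speed limits (rad/s): [2.57, 2.57, 3.14, 3.14, 3.14, 3.14].

INTERFACE

Orientations are given as a unit quaternion [w, x, y, z].
In Python, from workcell import * gives the robot as it stands. The module is installed in compiled form; this text tells all that it offers.
- The arm moves only by the tool jog_arm, never from a script. Its argument "moves" is a list of rows, each an object with "fingers": the closure, from 0 (fully open) to 1 (shut); "slide": the shift along the tool's x, y, z in mm, a list of three; "angular": the turn, a rotation vector about the tool's x, y, z in degrees, a list of three. A call has 1 to 10 rows; each row is the pose to reach, as a shift and turn from the pose commanded when the call began, along the tool's axes at that moment; what a row does not reach only later rows make up. A row lasts 1/12 s, in which the tool goes at most 41.7 mm and 7.16 degrees, less where a joint would pass 70% of its speed; a pose out of reach is approached as far as the arm can. A call with a gripper value outside its range is refused whole. The fingers move at their own pace and stop on an object; "squeeze" is the grip in N (left out, the last holds). Time passes only in rows, so rows that repeat a pose let the fingers close. It gives the time, the measured TCP pose, the force, the opening and the grip force at its end, in the units of the state.
- get_state(): the state, without advancing time (a new reading comes with each control period).
- read_camera(name): name is "scene" or "side" or "wrist"; returns a dict with "color" (480x640x3 uint8, red, green, blue), "fovy" (degrees; the focal length in pixels is half the picture's height over the tangent of half this angle, whatever the lens; pixels are square), "cx", "cy" (the principal point, pixels), "world_from_camera" (4x4, takes a point from camera to world coordinates); the wrist camera has in their place "tool_from_camera" (4x4, takes a point from camera to tool coordinates, whose origin is the TCP and whose axes are the flange's). Camera axes: x right, y down, z forward; pixel columns grow to the right and rows downward; lengths in m; the calibration is good to about 2 mm. The wrist camera is an equidistant fisheye: a pixel r from the principal point sees the ray r / f radians off the axis. A picture is of the moment at which its call begins: read the wrist's pose just before it. There is no depth.
- hand_in(): hands the job in; it is judged then, once.
Trained networks look in a picture, given as the dict that the camera call returned (one of the last four; its "shot" number tells which), for a name from the list of things; names that differ only in an ending like _2 or _b are one class to them, and where a whole thing is asked for, a point or a joint stands for the part that bears it (a point fixed in the world has none). Each returns a list of dicts, best first, with "p" (0 to 1); they miss things now and then, are a little off and sometimes report something else, mostly with a low value. They report only what shows in the picture. A call takes as long as a camera call.
- look_for(target, picture): "point" ([column, row] in pixels, amid what is visible of it).
- tip_of(target, picture): "point" ([column, row] in pixels: a listed point, or the origin of a listed thing).
The state is a dict: "clock": time; "joint_pos": joint angles; "qvel": joint speeds; "tau": joint torques, N m; "tcp_pos": TCP position; "orientation": TCP orientation; "wrist_force": force on the tool from outside, world axes, zero at the start; "ft_torque": the same for the moment, N m; "finger_gap": finger opening in m; "grip_force": force on a finger pad.
Only numpy, scipy, OpenCV 4.12 (cv2) and the standard library are available. Lean on these libraries where they do the work, as an engineer would, in place of code of your own. Each camera call takes 0.05 s, during which the arm holds its last target. There are 200 camera calls.

## Working session

There is one attempt and no reset: what is moved stays moved. The work goes in short steps, Python scripts to look and compute and a tool call to move; the robot and the scene stay as the last step left them, time stands still between calls to the robot, and variables do not carry over. Pictures are saved under pics/ and viewed, at most 10 in all, crops included, and the job is handed in when it is done.

Besides the shell and the picture viewer there is one more tool, called after "Emit:" in YAML: its name, and indented under it one key for each argument. jog_arm: Moves the arm, as the interface text tells. Its arguments: {"type":"object","properties":{"moves":{"type":"array","items":{"type":"object","properties":{"fingers":{"type":"number"},"slide":{"type":"array","items":{"type":"number"}},"angular":{"type":"array","items":{"type":"number"}}}}},"squeeze":{"type":"number"}},"required":["moves"]}

```bash
mkdir -p pics; cat > h.py <<'E'
from workcell import *
import numpy as np, cv2
from scipy.spatial.transform import Rotation as R
from scipy.optimize import least_squares
def ray(pic,px,st=None):
    f=240/np.tan(np.radians(pic["fovy"])/2); u=np.array([px[0]-pic["cx"],px[1]-pic["cy"]])
    if "world_from_camera" in pic:
        M=np.array(pic["world_from_camera"]); d=np.array([u[0]/f,u[1]/f,1])
    else:
        q=st["orientation"]; T=np.eye(4); T[:3,:3]=R.from_quat([q[1],q[2],q[3],q[0]]).as_matrix(); T[:3,3]=st["tcp_pos"]
        M=T@np.array(pic["tool_from_camera"]); r=np.linalg.norm(u); th=r/f
        d=np.array([*(u/max(r,1e-9)*np.sin(th)),np.cos(th)])
    d=M[:3,:3]@d; return M[:3,3],d/np.linalg.norm(d)
def atz(pic,px,z,st=None):
    o,d=ray(pic,px,st); return o+d*(z-o[2])/d[2]
E
python3 - <<'E'
from h import *
st=get_state(); print(st)
Z=dict(leg_hinge=.06,leg_post=.06,drive_axis=.077,crank_peg=.077,fine_grip=.112,white_arrow=.043,band=.036,yellow_pointer=.055,lock_pivot=.05,lock_ball=.12,guide=.032,carriage=.036,winder=0)
for c in ["scene","side"]:
    p=read_camera(c); cv2.imwrite(f"pics/{c}0.png",p["color"][:,:,::-1])
    print(c,np.round(p["world_from_camera"],3).tolist(),p["fovy"])
    for n,z in Z.items():
        for r in tip_of(n,p)[:1]: print(n,np.round(r["point"],1),round(r["p"],2),np.round(atz(p,r["point"],z),4))
E
```

```text
{'clock': 0.0, 'joint_pos': array([-1.30058633e+00,  3.14018224e-01,  4.49630191e-02,  1.30358869e+00,
        2.45807532e-06,  1.43118975e+00]), 'qvel': array([ 8.61701275e-04,  5.12351569e-04,  3.86669264e-04, -1.83835095e-04,
       -8.27692225e-05,  4.72177480e-04]), 'tau': array([ 4.14237311e-04, -4.80628109e+01,  2.98531687e+01,  1.92878558e-02,
       -1.50087935e-04, -9.81591938e-06]), 'tcp_pos': array([ 0.22895889, -0.52691105,  0.24139218]), 'orientation': array([-9.21896981e-04,  9.79079232e-01,  2.03477279e-01, -5.90555025e-05]), 'wrist_force': array([-0.30142875, -0.3918845 ,  0.39843484]), 'ft_torque': array([ 0.03911969, -0.00683687,  0.02467257]), 'grip_force': 0.0, 'finger_gap': 0.08533688537932928}
scene [[0.586, 0.693, -0.42, 1.057], [0.81, -0.508, 0.292, -0.296], [-0.011, -0.512, -0.859, 1.084], [0.0, 0.0, 0.0, 1.0]] 50.27378692420102
leg_hinge [206.4 277.2] 0.94 [ 0.4771 -0.2226  0.06  ]
leg_post [219.5 328.8] 0.62 [ 0.6009 -0.2596  0.06  ]
drive_axis [338.8 210.8] 0.66 [0.5177 0.1159 0.077 ]
crank_peg [374.  218.9] 0.86 [0.5849 0.1688 0.077 ]
fine_grip [344.2 19
[... 599 characters left out ...]
92
leg_hinge [273.8 407.4] 0.79 [ 0.4825 -0.226   0.06  ]
leg_post [368.4 412.8] 0.97 [ 0.6074 -0.2539  0.06  ]
drive_axis [279.9 235.2] 0.56 [0.522  0.1229 0.077 ]
crank_peg [305.6 213.2] 0.65 [0.5801 0.1865 0.077 ]
fine_grip [278.7 220.7] 0.55 [0.5217 0.1228 0.112 ]
white_arrow [316.2 347.1] 0.95 [ 0.5558 -0.1233  0.043 ]
band [311.3 318.9] 0.95 [ 0.5569 -0.0591  0.036 ]
yellow_pointer [387.7 334.5] 0.94 [ 0.6698 -0.1258  0.055 ]
lock_pivot [285.5 318.1] 0.96 [ 0.5136 -0.0626  0.05  ]
lock_ball [261.8 288.2] 0.55 [ 0.4807 -0.0573  0.12  ]
guide [381.5 318.3] 0.52 [ 0.6757 -0.073   0.032 ]
carriage [354.3 344.5] 0.84 [ 0.6175 -0.1225  0.036 ]
winder [306.1 298.6] 0.55 [0.558  0.0221 0.    ]
```

View pics/scene0.png

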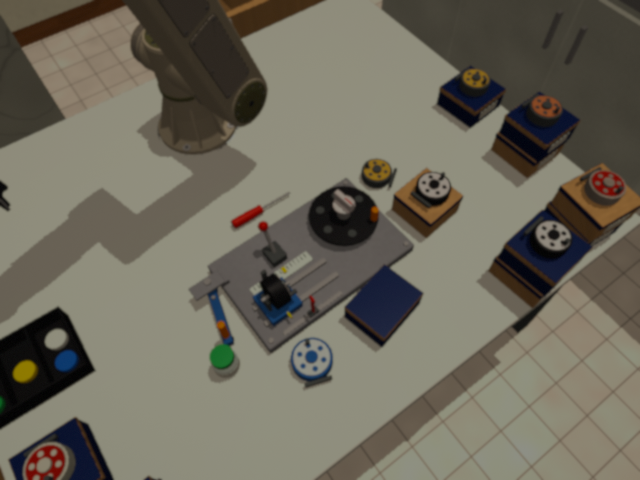

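View pics/side0.png

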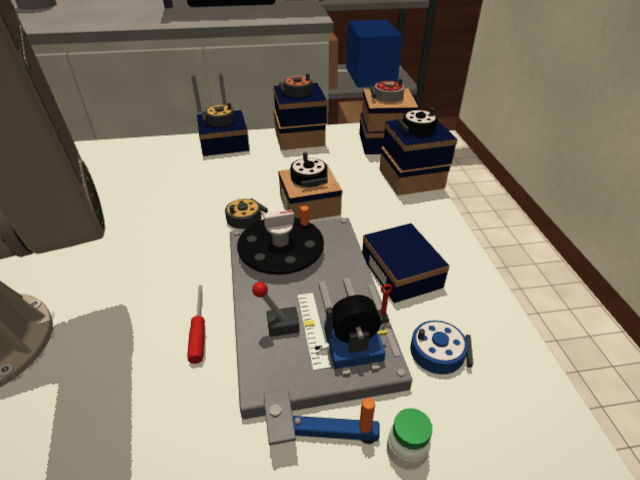

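```bash
cat >> h.py <<'E'
FIX=dict(leg_hinge=(-80,-232,60),drive_axis=(-30,120,77),band=(-7,-75,36),lock_pivot=(-50,-70,50),fine_grip=(-30,120,112))
def model(v):
    # v: x,y,yaw, leg, coarse, carriage y(mm)
    P={k:np.array(a,float)for k,a in FIX.items()}
    P["leg_post"]=np.array([-80+125*np.cos(v[3]),-232-125*np.sin(v[3]),60])
    a=.524+v[4]; P["crank_peg"]=np.array([-30+74*np.cos(a),120+74*np.sin(a),77])
    P["white_arrow"]=np.array([v[5],v[6],43.]); P["yellow_pointer"]=np.array([109,v[6],55.])
    c,s=np.cos(v[2]),np.sin(v[2]); M=np.array([[c,-s,0],[s,c,0],[0,0,1]])
    return {k:M@(p/1000)+[v[0],v[1],0] for k,p in P.items()}
def fit(obs,v0=(.56,.01,.05,.1,.6,-5,-135)):
    def res(v):
        P=model(v); out=[]
        for n,o,d,w in obs:
            r=P[n]-o; e=r-d*(r@d); out+=list(e*1000*w)
        return np.array(out+[(v[5]+5)/10])
    s=least_squares(res,v0,loss="soft_l1",f_scale=3,x_scale=[.01,.01,.02,.1,.1,5,5])
    r=res(s.x)
    for i,ob in enumerate(obs): print(ob[0],np.round(r[3*i:3*i+3]/ob[3],1))
    return s.x
def observe(cams,names=list(FIX)+["leg_post","crank_peg","white_arrow","yellow_pointer"],pmin=.5):
    obs=[]
    for c in cams:
        st=get_state(); p=read_camera(c)
        for n in names:
            for r in tip_of(n,p)[:1]:
                if r["p"]>pmin: obs.append((n,*ray(p,r["point"],st),r["p"]))
    return obs
E
python3 - <<'E'
from h import *
v=fit(observe(["scene","side"])); print(np.round(v,4)); 
for k,p in model(v).items(): print(k,np.round(p,4))
p=read_camera("side"); 
for n,z in (("jar",.035),("leg",.013),("driver",.01),("lock_ball",.12)):print(n,[(np.round(atz(p,r["point"],z),3),round(r["p"],2)) for r in look_for(n,p)[:2]])
E
```

```text
leg_hinge [11.2 -0.5 -6.5]
drive_axis [-82.1 246.7  74.9]
band [ 2.9  1.5 -1. ]
lock_pivot [ 0.7 -4.1 -1.3]
fine_grip [ 6.9 -1.6 -4.6]
leg_post [-0.1  5.   0.2]
crank_peg [-3.1 -1.6  0.7]
white_arrow [ 1.1 -1.5 -0.8]
yellow_pointer [ 4.3  4.5 -0.9]
leg_hinge [-0.6  1.   0.6]
drive_axis [ 2.1 -1.6 -1.9]
band [-3.4 -6.1 -5.6]
lock_pivot [-3.5  2.5  2.1]
fine_grip [2.7 1.6 2.3]
leg_post [-4.4 -1.9 -2. ]
crank_peg [1.8 0.4 0.8]
white_arrow [-2.  -0.6 -0.6]
yellow_pointer [-2.  -0.4 -0.9]
[ 5.567000e-01  9.800000e-03  3.330000e-02  2.695000e-01  2.366000e-01
 -6.050900e+00 -1.345545e+02]
leg_hinge [ 0.4844 -0.2247  0.06  ]
drive_axis [0.5227 0.1287 0.077 ]
band [ 0.5522 -0.0654  0.036 ]
lock_pivot [ 0.509  -0.0618  0.05  ]
fine_grip [0.5227 0.1287 0.112 ]
leg_post [ 0.606 -0.254  0.06 ]
crank_peg [0.5746 0.1815 0.077 ]
white_arrow [ 0.5551 -0.1249  0.043 ]
yellow_pointer [ 0.6701 -0.1211  0.055 ]
jar [(array([ 0.66 , -0.284,  0.035]), 0.75)]
leg [(array([ 0.579, -0.243,  0.013]), 0.84), (array([ 0.628, -0.081,  0.013]), 0.29)]
driver [(array([ 0.361, -0.041,  0.01 ]), 0.68), (array([0.446, 0.294, 0.01 ]), 0.61)]
lock_ball [(array([ 0.484, -0.074,  0.12 ]), 0.63)]
```

Emit:
jog_arm:
  moves:
    - {"fingers": 1, "slide": [38, -20, -5]}
    - {"slide": [76, -39, -10], "fingers": 1}
    - {"slide": [114, -58, -15], "fingers": 1}
    - {"slide": [150, -78, -20], "fingers": 1}
    - {"slide": [188, -97, -30], "fingers": 1}
    - {"slide": [226, -116, -40], "fingers": 1}
    - {"slide": [264, -135, -50], "fingers": 1}
    - {"slide": [302, -155, -60], "fingers": 1}
    - {"slide": [340, -175, -60], "fingers": 1}
    - {"slide": [375, -195, -60], "fingers": 1}

```text
schema error: expected keys fingers, slide, angular
```

```bash
python3 - <<'E'
from h import *
st=get_state(); print(st["tcp_pos"],st["orientation"],st["clock"],st["qvel"])
p=read_camera("wrist"); cv2.imwrite("pics/w1.png",p["color"][:,:,::-1]); print(np.round(p["tool_from_camera"],3).tolist(),p["fovy"])
v=fit(observe(["wrist"]))
print(np.round(v,4))
v=fit(observe(["wrist","scene","side"])); print(np.round(v,4))
for k,p in model(v).items(): print(k,np.round(p,4))
E
```

```text
[ 0.22908766 -0.52744739  0.24233047] [5.52133875e-05 9.79083890e-01 2.03456955e-01 8.30226540e-06] 2.65 [-0.00017254 -0.00020314  0.0003734   0.00042893 -0.00018422  0.0004523 ]
[[-0.0, -0.963, -0.268, 0.068], [1.0, -0.0, 0.001, -0.0], [-0.001, -0.268, 0.963, -0.132], [0.0, 0.0, 0.0, 1.0]] 65.70646984690485
[ 5.60e-01  1.00e-02  5.00e-02  1.00e-01  6.00e-01 -5.00e+00 -1.35e+02]
leg_hinge [ 7.4 -5.  -4.6]
drive_axis [-0.5  3.6  1.8]
band [-7.1 -8.1  1.5]
lock_pivot [ 3.5  5.2 -0.7]
fine_grip [ 3.9 -4.3 -4.1]
leg_post [-4.   0.8  1.8]
crank_peg [2.2 5.2 1.3]
white_arrow [ 0.5 -1.3 -0.5]
yellow_pointer [-1.6  1.2  0.8]
leg_hinge [0.8 2.4 1.4]
drive_axis [-0.2  0.3  0.4]
band [-4.3 -4.6 -4.3]
lock_pivot [-0.8 -0.3 -0.2]
fine_grip [-0.9  4.   5.2]
leg_post [ 0.2 -0.1  0. ]
crank_peg [ 2.6 -0.9 -0.8]
white_arrow [-0.7 -4.8 -3.7]
yellow_pointer [-0.4  4.5  3.3]
[ 5.545000e-01  1.070000e-02  3.600000e-02  2.684000e-01  5.180000e-02
 -4.727900e+00 -1.365299e+02]
leg_hinge [ 0.4829 -0.2241  0.06  ]
drive_axis [0.5202 0.1295 0.077 ]
band [ 0.5502 -0.0646  0.036 ]
lock_pivot [ 0.507  -0.0611  0.05  ]
fine_grip [0.5202 0.1295 0.112 ]
leg_post [ 0.6045 -0.2529  0.06  ]
crank_peg [0.5807 0.172  0.077 ]
white_arrow [ 0.5547 -0.126   0.043 ]
yellow_pointer [ 0.6683 -0.1219  0.055 ]
```

View pics/w1.png

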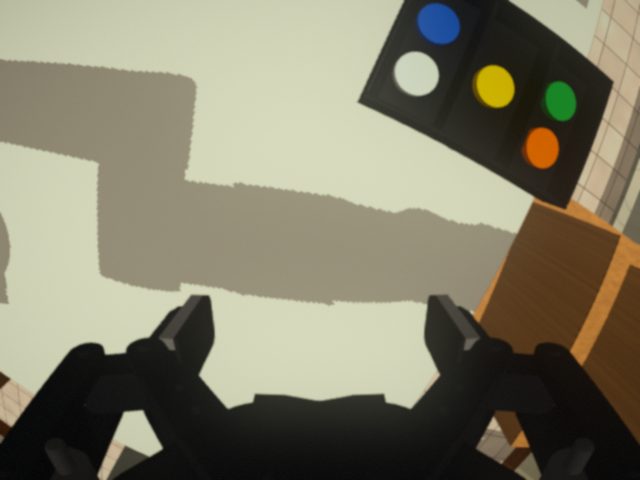

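Emit:
jog_arm:
  moves:
    - {"fingers": 1, "slide": [38, -20, -5], "angular": [0, 0, 0]}
    - {"fingers": 1, "slide": [76, -39, -10], "angular": [0, 0, 0]}
    - {"fingers": 1, "slide": [114, -58, -15], "angular": [0, 0, 0]}
    - {"fingers": 1, "slide": [150, -78, -20], "angular": [0, 0, 0]}
    - {"fingers": 1, "slide": [188, -97, -30], "angular": [0, 0, 0]}
    - {"fingers": 1, "slide": [226, -116, -40], "angular": [0, 0, 0]}
    - {"fingers": 1, "slide": [264, -135, -50], "angular": [0, 0, 0]}
    - {"fingers": 1, "slide": [302, -155, -60], "angular": [0, 0, 0]}
    - {"fingers": 1, "slide": [330, -170, -60], "angular": [0, 0, 0]}
    - {"fingers": 1, "slide": [330, -170, -60], "angular": [0, 0, 0]}

```text
clock: 5.53
tcp_pos: [0.4676, -0.235, 0.3036]
orientation: [0.0, 0.978, 0.207, 0.002]
wrist_force: [-1.6, 0.2, 0.7]
finger_gap: -0.0
grip_force: 0.0
```

```bash
python3 - <<'E'
from h import *
st=get_state(); print(st["tcp_pos"],st["orientation"],st["clock"])
p=read_camera("wrist"); cv2.imwrite("pics/w2.png",p["color"][:,:,::-1])
for n in list(FIX)+["leg_post","crank_peg","white_arrow","yellow_pointer"]: 
  r=tip_of(n,p)[:1]; print(n,r and (np.round(r[0]["point"]),round(r[0]["p"],2)))
v=fit(observe(["wrist"])); print(np.round(v,4))
v=fit(observe(["wrist","scene","side"])); print(np.round(v,4))
for k,p in model(v).items(): print(k,np.round(p,4))
E
```

```text
[ 0.46761323 -0.23499712  0.30356073] [1.24911087e-05 9.78319229e-01 2.07095504e-01 1.71396017e-03] 5.5333
leg_hinge (array([313., 191.]), 0.95)
drive_axis (array([51., 45.]), 0.79)
band (array([205.,  71.]), 0.68)
lock_pivot (array([184., 106.]), 0.69)
fine_grip (array([206.,  74.]), 0.74)
leg_post (array([391.,  92.]), 0.69)
crank_peg (array([43.,  1.]), 0.66)
white_arrow (array([256.,  89.]), 0.58)
yellow_pointer (array([186., 108.]), 0.34)
leg_hinge [-0.5 -1.2  0.1]
drive_axis [-1.4 -0.1 -0.1]
band [-0.7 -3.9 -1.5]
lock_pivot [1.5 1.8 0.6]
fine_grip [0.6 2.1 2.2]
leg_post [ 0.4 -0.1  0.1]
white_arrow [-0.6 -0.  -0.1]
[ 5.54200e-01  9.00000e-03  3.18000e-02  2.44000e-01 -7.62100e-01
  5.42476e+01 -1.29855e+02]
leg_hinge [-2.2 -0.4  0.3]
drive_axis [-1.1 -0.9 -0.9]
band [-1.  -4.3 -1.7]
lock_pivot [ 2.2 -0.4 -0.3]
fine_grip [-2.5 18.6 17.6]
leg_post [-1.  -0.8 -0.1]
white_arrow [ 3.1 -1.4 -0.1]
leg_hinge [ 1.6 -5.1 -1.3]
band [-1.2 -0.6  0.4]
lock_pivot [ 2.6  1.7 -1. ]
fine_grip [ 3.1 -3.9 -3.4]
leg_post [ 2.6  0.6 -1.1]
crank_peg [ 2.2  2.  -0.1]
white_arrow [-2.6 -1.9  0.9]
yellow_pointer [ 4.8  3.8 -1.2]
leg_hinge [-0.7  0.1  0. ]
band [-0.4 -3.2 -2.7]
lock_pivot [-4.3  3.5  2.9]
fine_grip [-3.   3.5  4.4]
leg_post [-1.3  0.3 -0.1]
white_arrow [-0.2 -0.3 -0.3]
yellow_pointer [-1.   2.2  1.4]
[ 5.546000e-01  8.700000e-03  3.050000e-02  2.592000e-01  1.783000e-01
 -3.607000e+00 -1.333993e+02]
leg_hinge [ 0.4818 -0.2256  0.06  ]
drive_axis [0.521  0.1278 0.077 ]
band [ 0.5499 -0.0664  0.036 ]
lock_pivot [ 0.5068 -0.0627  0.05  ]
fine_grip [0.521  0.1278 0.112 ]
leg_post [ 0.6035 -0.2539  0.06  ]
crank_peg [0.576  0.1773 0.077 ]
white_arrow [ 0.5551 -0.1247  0.043 ]
yellow_pointer [ 0.6677 -0.1213  0.055 ]
```

View pics/w2.png

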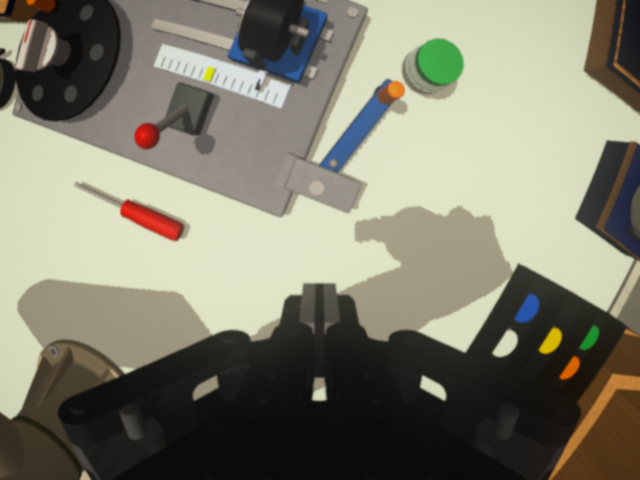

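Emit:
jog_arm:
  moves:
    - {"fingers": 1, "slide": [40, 12, 0], "angular": [0, 0, 0]}
    - {"fingers": 1, "slide": [78, 24, 10], "angular": [0, 0, 0]}
    - {"fingers": 1, "slide": [115, 36, 20], "angular": [0, 0, 0]}
    - {"fingers": 1, "slide": [133, 42, 50], "angular": [0, 0, 0]}
    - {"fingers": 1, "slide": [133, 42, 90], "angular": [0, 0, 0]}
    - {"fingers": 1, "slide": [133, 42, 130], "angular": [0, 0, 0]}
    - {"fingers": 1, "slide": [133, 42, 160], "angular": [0, 0, 0]}
    - {"fingers": 1, "slide": [133, 42, 190], "angular": [0, 0, 0]}
    - {"fingers": 1, "slide": [133, 42, 190], "angular": [0, 0, 0]}

```text
clock: 8.78
tcp_pos: [0.5987, -0.2234, 0.1051]
orientation: [-0.004, 0.979, 0.204, -0.005]
wrist_force: [-2.2, 0.5, -0.5]
finger_gap: 0.0003
grip_force: 0.0
```

```bash
python3 - <<'E'
from h import *
p=read_camera("side"); cv2.imwrite("pics/s3.png",p["color"][150:,:,::-1])
st=get_state(); print(st["tcp_pos"])
p=read_camera("wrist")
for n,pp,s in (("leg_post",p,st),):
  r=tip_of(n,pp)[:1]; print(n,r and (r[0]["point"],r[0]["p"],atz(pp,r[0]["point"],.06,s)))
E
```

```text
[ 0.6001756  -0.22420456  0.1086537 ]
leg_post ([36.0, 364.1], 0.67, array([ 0.43687768, -0.05738914,  0.06      ]))
```

View pics/s3.png

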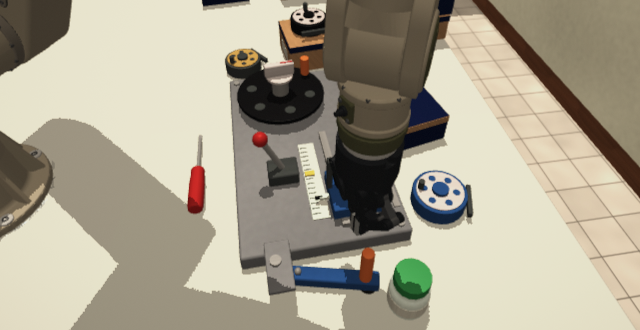

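```bash
python3 - <<'E'
import numpy as np
H=np.array([.482,-.2255]);C=np.array([.6026,-.2245]);y=np.radians(23.7)
tx=np.array([np.cos(y),np.sin(y)]);ty=np.array([np.sin(y),-np.cos(y)])
for t in [-13,-20,-28,-36,-44,-52,-60,-66,-72,-78,-84,-86]:
    a=np.radians(t);F=H+.125*np.array([np.cos(a),np.sin(a)])+(.026 if t>-70 else .023)*np.array([-np.sin(a),np.cos(a)])
    D=(F-C)*1000; print(t,np.round(F,3),np.round([D@tx,D@ty]))
E
```

```text
-13 [ 0.61  -0.228] [5. 6.]
-20 [ 0.608 -0.244] [-2. 20.]
-28 [ 0.605 -0.261] [-13.  34.]
-36 [ 0.598 -0.278] [-25.  47.]
-44 [ 0.59  -0.294] [-39.  58.]
-52 [ 0.579 -0.308] [-55.  67.]
-60 [ 0.567 -0.321] [-71.  74.]
-66 [ 0.557 -0.329] [-84.  77.]
-72 [ 0.543 -0.337] [-100.   79.]
-78 [ 0.53  -0.343] [-114.   80.]
-84 [ 0.518 -0.347] [-127.   79.]
-86 [ 0.514 -0.349] [-131.   78.]
```

Emit:
jog_arm:
  moves:
    - {"fingers": 1, "slide": [2, -2, 30], "angular": [0, 0, 0]}
    - {"fingers": 1, "slide": [3, -1, 58], "angular": [0, 0, 0]}
    - {"fingers": 1, "slide": [3, -1, 58], "angular": [0, 0, 0]}
    - {"fingers": 1, "slide": [4, 6, 58], "angular": [0, 0, 0]}
    - {"fingers": 1, "slide": [-2, 20, 58], "angular": [0, 0, 0]}
    - {"fingers": 1, "slide": [-13, 34, 58], "angular": [0, 0, 0]}
    - {"fingers": 1, "slide": [-25, 47, 58], "angular": [0, 0, 0]}
    - {"fingers": 1, "slide": [-39, 58, 58], "angular": [0, 0, 0]}
    - {"fingers": 1, "slide": [-55, 67, 58], "angular": [0, 0, 0]}
    - {"fingers": 1, "slide": [-55, 67, 58], "angular": [0, 0, 0]}

```text
clock: 9.77
tcp_pos: [0.5788, -0.3143, 0.0574]
orientation: [0.002, 0.98, 0.201, 0.001]
wrist_force: [0.8, -0.3, 1.0]
finger_gap: 0.0003
grip_force: 0.0
```

```bash
python3 - <<'E'
from h import *
p=read_camera("side"); q=read_camera("scene")
st=get_state(); print(st["tcp_pos"],st["wrist_force"],st["clock"])
for pp in (p,q):
  r=tip_of("leg_post",pp)[:1]; print(r and (r[0]["point"],r[0]["p"],atz(pp,r[0]["point"],.06)))
E
```

```text
[ 0.5798214  -0.31151212  0.0567841 ] [-0.27892002  0.90397312  0.42689743] 9.8667
([344.0, 472.7], 0.88, array([ 0.55985999, -0.32540513,  0.06      ]))
([183.6, 330.9], 0.7, array([ 0.56015538, -0.32340143,  0.06      ]))
```

Emit:
jog_arm:
  moves:
    - {"fingers": 1, "slide": [-16, 7, 0], "angular": [0, 0, 0]}
    - {"fingers": 1, "slide": [-29, 10, 0], "angular": [0, 0, 0]}
    - {"fingers": 1, "slide": [-45, 12, 0], "angular": [0, 0, 0]}
    - {"fingers": 1, "slide": [-59, 13, 0], "angular": [0, 0, 0]}
    - {"fingers": 1, "slide": [-72, 12, 0], "angular": [0, 0, 0]}
    - {"fingers": 1, "slide": [-76, 11, 0], "angular": [0, 0, 0]}
    - {"fingers": 1, "slide": [-76, 11, 0], "angular": [0, 0, 0]}
    - {"fingers": 1, "slide": [-76, 11, 0], "angular": [0, 0, 0]}

```text
clock: 10.63
tcp_pos: [0.5133, -0.3496, 0.0545]
orientation: [0.0, 0.979, 0.203, 0.0]
wrist_force: [0.0, 0.3, 0.1]
finger_gap: 0.0001
grip_force: 0.0
```

```bash
python3 - <<'E'
from h import *
q=read_camera("scene");p=read_camera("side")
st=get_state(); print(st["tcp_pos"],st["wrist_force"],st["clock"])
for pp in (p,q):
  r=tip_of("leg_post",pp)[:1]; print(r and (r[0]["point"],r[0]["p"],atz(pp,r[0]["point"],.06)))
E
```

```text
[ 0.51401068 -0.34932398  0.05444027] [-0.99029179 -1.13979206  0.01048595] 10.7333
[]
([156.1, 311.1], 0.82, array([ 0.4848167 , -0.35042881,  0.06      ]))
```

Emit:
jog_arm:
  moves:
    - {"fingers": 1, "slide": [8, 0, -35], "angular": [0, 0, 0]}
    - {"fingers": 1, "slide": [8, 0, -75], "angular": [0, 0, 0]}
    - {"fingers": 1, "slide": [8, 0, -115], "angular": [0, 0, 0]}
    - {"fingers": 1, "slide": [10, -15, -152], "angular": [0, 0, 0]}
    - {"fingers": 1, "slide": [15, -40, -185], "angular": [0, 0, 0]}
    - {"fingers": 1, "slide": [20, -70, -212], "angular": [0, 0, -5]}
    - {"fingers": 1, "slide": [28, -105, -230], "angular": [0, 0, -10]}
    - {"fingers": 1, "slide": [38, -143, -240], "angular": [0, 0, -15]}
    - {"fingers": 1, "slide": [48, -182, -245], "angular": [0, 0, -20]}
    - {"fingers": 1, "slide": [58, -220, -245], "angular": [0, 0, -21.5]}

```text
clock: 11.67
tcp_pos: [0.4796, -0.1228, 0.3011]
orientation: [0.001, 0.923, 0.384, 0.001]
wrist_force: [2.4, -0.2, 0.2]
finger_gap: -0.0001
grip_force: 0.0
```

Emit:
jog_arm:
  moves:
    - {"fingers": 0.7, "slide": [30, -25, 0], "angular": [0, 0, 0]}
    - {"fingers": 0.7, "slide": [60, -50, 0], "angular": [0, 0, 0]}
    - {"fingers": 0.7, "slide": [85, -75, 0], "angular": [0, 0, 0]}
    - {"fingers": 0.7, "slide": [85, -100, 0], "angular": [0, 0, 0]}
    - {"fingers": 0.7, "slide": [85, -100, 0], "angular": [0, 0, 0]}
    - {"fingers": 0.7, "slide": [85, -100, 0], "angular": [0, 0, 0]}

```text
clock: 12.17
tcp_pos: [0.4683, 0.0079, 0.2996]
orientation: [0.0, 0.923, 0.384, 0.0]
wrist_force: [-0.3, -0.6, -0.2]
finger_gap: 0.0256
grip_force: 0.0
```

```bash
python3 - <<'E'
from h import *
st=get_state(); print(st["tcp_pos"],st["orientation"],st["clock"],st["finger_gap"])
p=read_camera("wrist"); cv2.imwrite("pics/w4.png",p["color"][:,:,::-1])
ob=observe(["wrist","wrist"]); v=fit(ob); print(np.round(v,4))
v=fit(ob+observe(["scene","side"])); print(np.round(v,4))
for k,p in model(v).items(): print(k,np.round(p,4))
E
```

```text
[0.46830436 0.00787472 0.29963332] [2.90606935e-04 9.23290696e-01 3.84101773e-01 1.85821623e-04] 12.1667 0.02564756549585022
leg_hinge [ 2.2  1.1 -1. ]
drive_axis [-0.1 -2.2 -0.5]
band [-1.   0.5 -0.3]
lock_pivot [ 1.7  0.8 -0.3]
fine_grip [0.  1.  0.2]
crank_peg [-1.6  0.  -0.3]
white_arrow [-0.2  0.4 -0.2]
yellow_pointer [ 1.3 -0.   0.5]
leg_hinge [-2.8  3.  -2.1]
drive_axis [-0.4 -1.9 -0.4]
band [-1.7  1.  -0.5]
lock_pivot [ 1.9 -1.9  0.5]
fine_grip [1.6 2.9 0.6]
crank_peg [ 1.7 -1.7 -0.3]
white_arrow [0.1 0.  0. ]
yellow_pointer [-1.8 -0.3 -0.6]
[ 5.547000e-01  9.200000e-03  3.000000e-02  3.056000e-01  2.001000e-01
 -4.142700e+00 -1.333853e+02]
leg_hinge [ 1.6  1.3 -1.1]
drive_axis [ 0.  -2.  -0.4]
band [-1.3  0.6 -0.3]
lock_pivot [ 1.4  1.  -0.4]
fine_grip [0.2 1.1 0.3]
crank_peg [-2.4  1.  -0. ]
white_arrow [ 0.4 -0.   0.1]
yellow_pointer [ 0.9 -0.8  0.7]
leg_hinge [-3.3  3.2 -2.2]
drive_axis [-0.2 -1.7 -0.4]
band [-2.   1.1 -0.5]
lock_pivot [ 1.6 -1.7  0.5]
fine_grip [1.7 3.  0.7]
crank_peg [ 0.9 -0.7 -0.1]
white_arrow [ 0.8 -0.5  0.3]
yellow_pointer [-2.3 -1.  -0.4]
leg_hinge
[... 166 characters left out ...]
7 0.1]
white_arrow [-2.4 -1.9  0.8]
yellow_pointer [ 1.5  2.3 -0.2]
leg_hinge [-1.3 -0.3 -0.2]
drive_axis [-1.5 -0.7 -0.9]
band [-0.5 -5.7 -4.9]
lock_pivot [-3.3  0.8  0.6]
fine_grip [0.8 3.5 4.7]
crank_peg [2.8 0.  0.4]
white_arrow [ 2.  -1.9 -1.2]
yellow_pointer [-4.7  2.3  0.3]
[ 5.546000e-01  9.300000e-03  2.800000e-02  1.556000e+00  2.200000e-01
 -3.097700e+00 -1.341089e+02]
leg_hinge [ 0.4811 -0.2249  0.06  ]
drive_axis [0.5212 0.1284 0.077 ]
band [ 0.5497 -0.0659  0.036 ]
lock_pivot [ 0.5066 -0.0621  0.05  ]
fine_grip [0.5212 0.1284 0.112 ]
leg_post [ 0.4865 -0.3498  0.06  ]
crank_peg [0.5743 0.18   0.077 ]
white_arrow [ 0.5552 -0.1249  0.043 ]
yellow_pointer [ 0.6673 -0.1217  0.055 ]
```

View pics/w4.png

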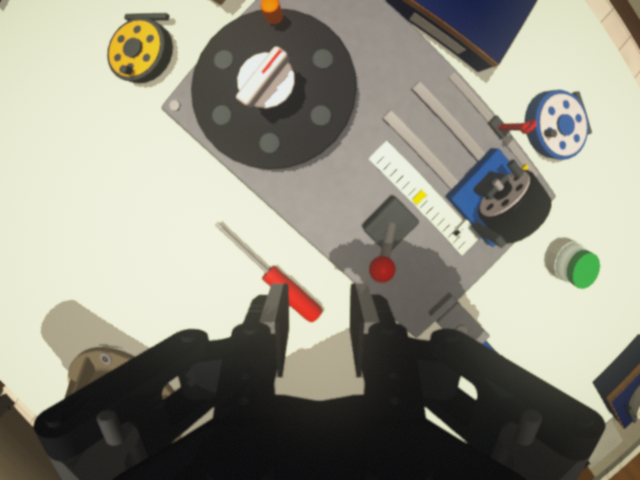

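Emit:
jog_arm:
  moves:
    - {"fingers": 0.7, "slide": [40, -10, 0], "angular": [0, 0, 0]}
    - {"fingers": 0.7, "slide": [80, -20, 0], "angular": [0, 0, 0]}
    - {"fingers": 0.7, "slide": [120, -30, 0], "angular": [0, 0, 1]}
    - {"fingers": 0.7, "slide": [158, -38, 5], "angular": [0, 0, 1]}
    - {"fingers": 0.7, "slide": [190, -45, 25], "angular": [0, 0, 1]}
    - {"fingers": 0.7, "slide": [197, -46, 62], "angular": [0, 0, 1]}
    - {"fingers": 0.7, "slide": [197, -46, 100], "angular": [0, 0, 1]}
    - {"fingers": 0.7, "slide": [197, -46, 140], "angular": [0, 0, 1]}
    - {"fingers": 0.7, "slide": [197, -46, 165], "angular": [0, 0, 1]}
    - {"fingers": 0.7, "slide": [197, -46, 165], "angular": [0, 0, 1]}

```text
clock: 15.05
tcp_pos: [0.5711, 0.1777, 0.1276]
orientation: [-0.001, 0.927, 0.375, -0.006]
wrist_force: [-0.9, -0.8, -1.5]
finger_gap: 0.0257
grip_force: 0.0
```

```bash
python3 - <<'E'
from h import *
st=get_state(); print(st["tcp_pos"],st["clock"],st["finger_gap"])
for c in ("wrist","scene","side"):
  p=read_camera(c)
  if c=="wrist": cv2.imwrite("pics/w5.png",p["color"][:,:,::-1])
  for n in ("crank_peg",):
    r=tip_of(n,p)[:1]; print(c,r and (r[0]["point"],r[0]["p"],atz(p,r[0]["point"],.077,st)))
E
```

```text
[0.57114126 0.17765635 0.12759024] 15.05 0.02565817216370665
wrist ([322.6, 262.2], 0.92, array([0.57468959, 0.17938835, 0.077     ]))
scene ([374.2, 216.4], 0.91, array([0.57973684, 0.17357245, 0.077     ]))
side ([304.3, 212.7], 0.76, array([0.57769999, 0.18860165, 0.077     ]))
```

Emit:
jog_arm:
  moves:
    - {"fingers": 0.7, "slide": [1, 0, 22], "angular": [0, 0, 0]}
    - {"fingers": 0.7, "slide": [1, 0, 42], "angular": [0, 0, 0]}
    - {"fingers": 0.7, "slide": [1, 0, 42], "angular": [0, 0, 0]}
    - {"fingers": 0.7, "slide": [0.4, -9, 42], "angular": [0, 0, -7]}
    - {"fingers": 0.7, "slide": [-1.2, -17.9, 42], "angular": [0, 0, -14]}
    - {"fingers": 0.7, "slide": [-3.9, -26.5, 42], "angular": [0, 0, -21]}
    - {"fingers": 0.7, "slide": [-7.7, -34.7, 42], "angular": [0, 0, -28]}
    - {"fingers": 0.7, "slide": [-12.4, -42.4, 42], "angular": [0, 0, -35]}
    - {"fingers": 0.7, "slide": [-18, -49.5, 42], "angular": [0, 0, -42]}
    - {"fingers": 0.7, "slide": [-18, -49.5, 42], "angular": [0, 0, -42]}

```text
clock: 16.18
tcp_pos: [0.5283, 0.2019, 0.0945]
orientation: [0.001, 0.73, 0.683, 0.001]
wrist_force: [-0.9, -0.8, -1.0]
finger_gap: 0.0255
grip_force: 0.0
```

```bash
cat >> h.py <<'E'
def show(names=("drive_axis","band","lock_pivot","fine_grip","crank_peg","white_arrow","yellow_pointer"),cams=("wrist","scene","side")):
    st=get_state(); q=st["orientation"]; print("tcp",np.round(st["tcp_pos"],4),"yaw",np.degrees(2*np.arctan2(q[2],q[1])).round(1),"F",np.round(st["wrist_force"],1),st["clock"],st["finger_gap"])
    for c in cams:
        s=get_state();p=read_camera(c)
        for n in names:
            for r in tip_of(n,p)[:1]:
                if r["p"]<.4: continue
                z=dict(crank_peg=.077,white_arrow=.043,yellow_pointer=.055,guide=.032,carriage=.036,lock_ball=.12).get(n) or FIX[n][2]/1000
                w=atz(p,r["point"],z,s); a=.0295; d=w[:2]-[.5546,.0092]
                print(c,n,np.round(r["point"],1),round(r["p"],2),"plate",np.round([1000*(d[0]*np.cos(a)+d[1]*np.sin(a)),1000*(-d[0]*np.sin(a)+d[1]*np.cos(a))],1))
E
python3 -c "
from h import *
show(('crank_peg','white_arrow','band','yellow_pointer'))"
```

```text
tcp [0.5283 0.2019 0.0945] yaw 86.2 F [-0.9 -0.8 -1. ] 16.1833 0.02553004681501371
wrist crank_peg [327.2 294.8] 0.96 plate [-17.2 193.8]
wrist yellow_pointer [574.  372.1] 0.51 plate [148.5 100.6]
scene crank_peg [371.9 198.8] 0.8 plate [-12.  191.9]
scene white_arrow [267.5 276. ] 0.57 plate [ -10.9 -116.3]
scene band [284.5 268.2] 0.66 plate [ -6.9 -72.6]
scene yellow_pointer [298.2 312.7] 0.74 plate [ 109. -116.]
side crank_peg [281.8 208.2] 0.66 plate [-15.1 202.8]
side white_arrow [314.4 337.9] 0.8 plate [  -2.4 -114.2]
side yellow_pointer [382.2 322.7] 0.85 plate [ 109.5 -113.6]
```

Emit:
jog_arm:
  moves:
    - {"fingers": 0.7, "slide": [-0.6, -9, 4], "angular": [0, 0, -7]}
    - {"fingers": 0.7, "slide": [-2.2, -17.9, 4], "angular": [0, 0, -14]}
    - {"fingers": 0.7, "slide": [-4.9, -26.5, 4], "angular": [0, 0, -21]}
    - {"fingers": 0.7, "slide": [-8.7, -34.7, 4], "angular": [0, 0, -28]}
    - {"fingers": 0.7, "slide": [-13.4, -42.4, 4], "angular": [0, 0, -35]}
    - {"fingers": 0.7, "slide": [-19, -49.5, 4], "angular": [0, 0, -42]}
    - {"fingers": 0.7, "slide": [-25.5, -55.9, 4], "angular": [0, 0, -49]}
    - {"fingers": 0.7, "slide": [-32.6, -61.3, 4], "angular": [0, 0, -56]}
    - {"fingers": 0.7, "slide": [-40.4, -65.9, 4], "angular": [0, 0, -63]}
    - {"fingers": 0.7, "slide": [-44, -67.6, 4], "angular": [0, 0, -66]}

```text
clock: 17.77
tcp_pos: [0.4572, 0.1627, 0.0887]
orientation: [-0.0, 0.239, 0.971, 0.001]
wrist_force: [-0.9, 5.0, 0.9]
finger_gap: 0.0256
grip_force: 2.0
```

```bash
python3 -c "
from h import *
p=read_camera('scene')
show(('crank_peg','white_arrow','band','yellow_pointer'))"
```

```text
tcp [0.4569 0.1621 0.0885] yaw 152.3 F [-0.7  0.2  0.6] 17.8167 0.02581856309464837
wrist crank_peg [329.8 299.4] 0.64 plate [-92.2 160.5]
scene crank_peg [338.9 186.4] 0.59 plate [-89.9 152.3]
scene white_arrow [283.1 267.9] 0.89 plate [ -6.2 -76.3]
scene band [285.7 267.5] 0.9 plate [ -6.7 -69.3]
scene yellow_pointer [310.6 304.7] 0.81 plate [110.4 -83.7]
side crank_peg [245.4 221.4] 0.82 plate [-91.9 170.9]
side white_arrow [311.3 318.9] 0.75 plate [ -0.6 -74.2]
side band [307.4 319.3] 0.91 plate [ -6.3 -67.9]
side yellow_pointer [379.5 306.8] 0.59 plate [114.9 -79.5]
```

```bash
python3 -c "
from h import *
p=read_camera('side');q=read_camera('scene')
a=cv2.resize(p['color'][280:350,280:400],None,fx=6,fy=4,interpolation=3);b=cv2.resize(q['color'][245:325,260:330],None,fx=5,fy=3,interpolation=3)
im=np.zeros((530,720,3),np.uint8);im[:280]=a;im[290:530,:350]=b
cv2.imwrite('pics/z6.png',im[:,:,::-1])"
```

```text
(no output)
```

View pics/z6.png

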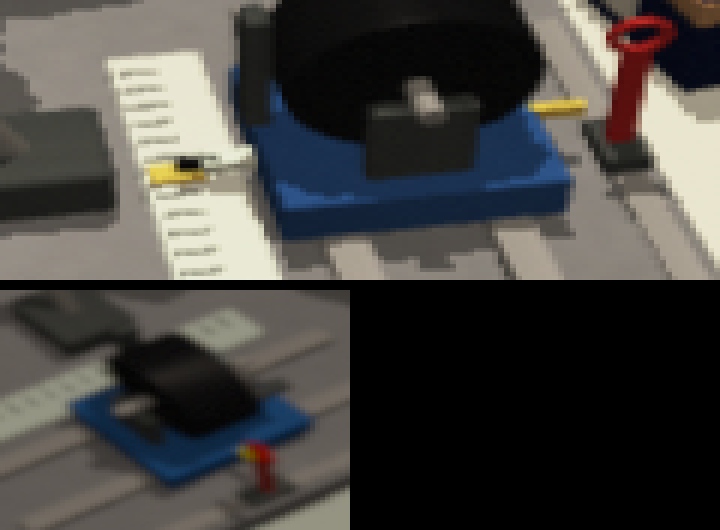

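Emit:
jog_arm:
  moves:
    - {"fingers": 0.7, "slide": [-0.3, -6.5, 0], "angular": [0, 0, -5]}
    - {"fingers": 0.7, "slide": [-0.3, -6.5, 0], "angular": [0, 0, -5]}
    - {"fingers": 0.7, "slide": [-0.3, -6.5, 0], "angular": [0, 0, -5]}
    - {"fingers": 0.7, "slide": [-0.3, -3.5, 0], "angular": [0, 0, -5]}
    - {"fingers": 0.7, "slide": [-0.3, -3.5, -30], "angular": [0, 0, -5]}
    - {"fingers": 0.7, "slide": [-0.3, -3.5, -70], "angular": [0, 0, -5]}
    - {"fingers": 0.7, "slide": [-0.3, -3.5, -110], "angular": [0, 0, -10]}
    - {"fingers": 0.7, "slide": [-0.3, -3.5, -150], "angular": [0, 0, -15]}
    - {"fingers": 0.7, "slide": [-0.3, -3.5, -190], "angular": [0, 0, -20]}
    - {"fingers": 0.7, "slide": [-0.3, -3.5, -190], "angular": [0, 0, -27.7]}

```text
clock: 19.5
tcp_pos: [0.4597, 0.1598, 0.2866]
orientation: [0.006, 0.006, 1.0, 0.001]
wrist_force: [1.0, 0.1, -0.2]
finger_gap: 0.0254
grip_force: 0.0
```

Emit:
jog_arm:
  moves:
    - {"fingers": 0.7, "slide": [-26, -28, 0], "angular": [0, 0, 0]}
    - {"fingers": 0.7, "slide": [-52, -56, 0], "angular": [0, 0, 0]}
    - {"fingers": 0.7, "slide": [-78, -84, 0], "angular": [0, 0, 0]}
    - {"fingers": 0.7, "slide": [-105, -113, 0], "angular": [0, 0, 0]}
    - {"fingers": 0.7, "slide": [-131, -141, 0], "angular": [0, 0, 0]}
    - {"fingers": 0.7, "slide": [-157, -169, 0], "angular": [0, 0, 0]}
    - {"fingers": 0.7, "slide": [-184, -198, 0], "angular": [0, 0, 0]}
    - {"fingers": 0.7, "slide": [-210, -226, 0], "angular": [0, 0, 0]}
    - {"fingers": 0.7, "slide": [-210, -226, 0], "angular": [0, 0, 0]}
    - {"fingers": 0.7, "slide": [-210, -226, 0], "angular": [0, 0, 0]}

```text
clock: 20.33
tcp_pos: [0.6638, -0.072, 0.2759]
orientation: [-0.001, 0.01, 1.0, 0.0]
wrist_force: [0.6, 0.7, 0.0]
finger_gap: 0.0255
grip_force: 0.0
```

```bash
python3 - <<'E'
from h import *
p=read_camera('wrist');cv2.imwrite("pics/w7.png",cv2.resize(p["color"],None,fx=1.25,fy=1.25,interpolation=3)[:,:,::-1])
show(("drive_axis","band","lock_pivot","white_arrow","yellow_pointer","guide","crank_peg","fine_grip"),("wrist","wrist"))
E
```

```text
tcp [ 0.663  -0.0707  0.2769] yaw 179.0 F [ 0.3  0.2 -1. ] 20.3833 0.025528200417886702
wrist drive_axis [521.   68.6] 0.69 plate [-33.  120.8]
wrist band [321.3  92.3] 0.77 plate [ -8.7 -75.2]
wrist lock_pivot [322.  49.] 0.81 plate [-50.3 -72.7]
wrist white_arrow [318.   94.9] 0.64 plate [ -5.4 -78.6]
wrist yellow_pointer [327.1 211.7] 0.78 plate [108.8 -75.1]
wrist guide [320.2 219.2] 0.92 plate [121.  -82.3]
wrist fine_grip [540.7  64.3] 0.56 plate [-32.2 121.8]
wrist band [319.7  93.5] 0.81 plate [ -7.5 -76.2]
wrist lock_pivot [323.4  49.1] 0.74 plate [-50.2 -70.8]
wrist white_arrow [317.3  92.7] 0.8 plate [ -7.5 -78.6]
wrist yellow_pointer [325.4 209. ] 0.91 plate [106.7 -75.7]
wrist guide [319.6 217.6] 0.79 plate [120.1 -81.9]
wrist crank_peg [541.4  14.4] 0.8 plate [-97.1 154.1]
wrist fine_grip [539.7  65.5] 0.69 plate [-31.8 122.2]
```

View pics/w7.png

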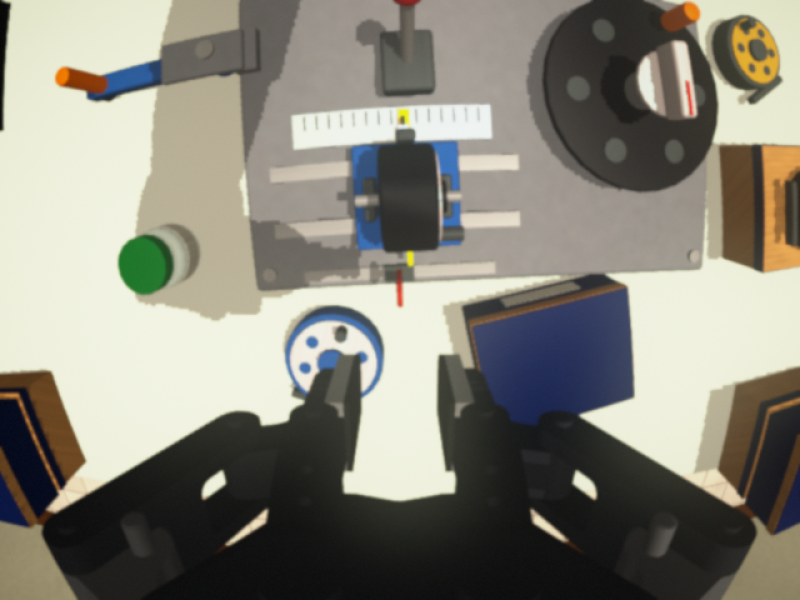

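```bash
python3 - <<'E'
from h import *
st=get_state();ps=[read_camera('wrist')["color"] for _ in range(3)];p=read_camera('wrist');c=np.mean(ps+[p["color"]],0)
def pl(px,z):
    w=atz(p,px,z,st);a=.0295;d=w[:2]-[.5546,.0092];return np.round([1000*(d[0]*np.cos(a)+d[1]*np.sin(a)),1000*(-d[0]*np.sin(a)+d[1]*np.cos(a))],1)
hsv=cv2.cvtColor(c.astype(np.uint8),cv2.COLOR_RGB2HSV)
def comp(m,x0,x1,y0,y1):
    mm=np.zeros_like(m);mm[y0:y1,x0:x1]=m[y0:y1,x0:x1];n,l,s,ce=cv2.connectedComponentsWithStats(mm.astype(np.uint8));return [(s[i],np.round(ce[i],1)) for i in range(1,n) if s[i][4]>4]
Y=(hsv[...,0]>20)&(hsv[...,0]<35)&(hsv[...,1]>150)&(hsv[...,2]>120)
Rd=((hsv[...,0]<6)|(hsv[...,0]>174))&(hsv[...,1]>150)&(hsv[...,2]>80)
B=(hsv[...,0]>98)&(hsv[...,0]<120)&(hsv[...,1]>150)&(hsv[...,2]>60)
for s,ce in comp(Y,290,360,80,230): print("Y",s,ce,pl(ce,.033 if ce[1]<150 else .055))
for s,ce in comp(Rd,290,360,190,260): print("R",s,ce,pl(ce,.06))
for s,ce in comp(B,270,380,105,205): print("B",s,ce)
m=B[115:200];
for r in (118,150,165,180,190):
    xs=np.where(B[r,270:380])[0]+270; print(r,xs.min(),xs.max(),[pl((x,r),.058) for x in (xs.min()-.5,xs.max()+.5)])
cr=np.vstack([c[78:122,285:365],c[195:250,285:365]]).astype(np.uint8); cr=cv2.resize(cr,None,fx=6,fy=6,interpolation=3)
cv2.imwrite("pics/z8.png",cr[:,:,::-1])
E
```

```text
Y [318  88   8  11  71] [321.5  92.6] [ -8.6 -75. ]
Y [324 201   5  12  51] [326.  206.5] [104.2 -75.7]
R [316 223   3  22  59] [317.1 232.8] [128.9 -85.5]
B [344 115  21  37 412] [356.4 128.5]
B [281 118  16  27 155] [285.6 126.3]
B [353 163  12  18 119] [360.2 174. ]
B [285 168  19  31 346] [292.1 186.5]
B [352 194  13   1  13] [358. 194.]
118 286 362 [array([  17., -110.]), array([ 20. , -37.9])]
150 285 364 [array([  47.3, -112.5]), array([ 50.5, -37.1])]
165 361 364 [array([ 64.7, -41.3]), array([ 64.9, -37.5])]
180 285 364 [array([  76. , -114.2]), array([ 79.3, -37.9])]
190 285 296 [array([  85.6, -114.8]), array([  86.2, -103.3])]
```

View pics/z8.png

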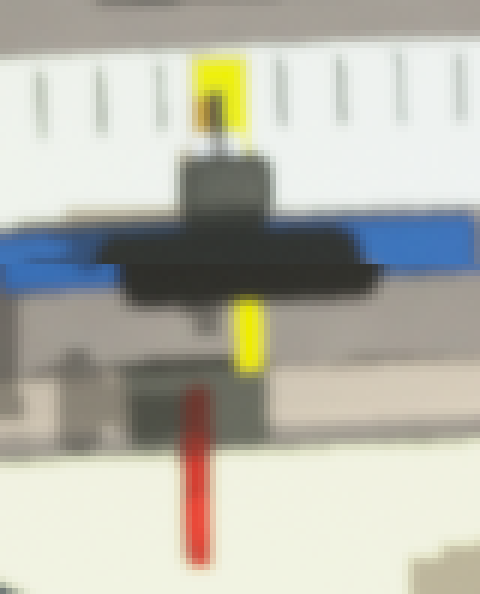

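```bash
python3 - <<'E'
from h import *
p=read_camera('wrist');st=get_state()
a7=[atz(p,x,.125,st) for x in ((543,33.6),(553,93.6))]; r7=[atz(p,x,.125,st) for x in ((551,66),(556,93))]
s4=dict(tcp_pos=np.array([.4683,.0079,.2996]),orientation=[0,.92329,.3841,0])
a4=[atz(p,x,.125,s4) for x in ((240,97),(282,52))]; r4=[atz(p,x,.125,s4) for x in ((263,73),(283,50))]
for a in (a7,r7,a4,r4): d=a[1]-a[0]; print(np.round(a,4)[:,:2].tolist(),np.degrees(np.arctan2(d[1],d[0])))
# segment red line and bar in both
for f,s,sc,(x0,x1,y0,y1) in (("pics/w4.png",s4,1,(220,310,40,120)),):
    c=cv2.imread(f); h=cv2.cvtColor(c,cv2.COLOR_BGR2HSV); m=((h[...,0]<8)|(h[...,0]>172))&(h[...,1]>90)
    ys,xs=np.where(m[y0:y1,x0:x1]); P=np.array([atz(p,(x+x0,y+y0),.125,s)[:2] for x,y in zip(xs,ys)]); u,sv,vt=np.linalg.svd(P-P.mean(0)); print(len(P),P.mean(0),np.degrees(np.arctan2(vt[0,1],vt[0,0])))
c=p["color"];h=cv2.cvtColor(c,cv2.COLOR_RGB2HSV); m=((h[...,0]<8)|(h[...,0]>172))&(h[...,1]>90)
ys,xs=np.where(m[40:110,520:590]); P=np.array([atz(p,(x+520,y+40),.125,st)[:2] for x,y in zip(xs,ys)]); u,sv,vt=np.linalg.svd(P-P.mean(0)); print(len(P),P.mean(0),np.degrees(np.arctan2(vt[0,1],vt[0,0])))
for q in [(318,216),(318,218)]:print(atz(p,q,.032,st))
print(atz(p,(326.3,206),.055,st))
print(st["tcp_pos"],st["clock"])
E
```

```text
[[0.4924, 0.1265], [0.5462, 0.1348]] 8.67127872669704
[[0.5213, 0.1334], [0.5452, 0.1382]] 11.456389385880927
[[0.4956, 0.1275], [0.5464, 0.1292]] 1.959991135287409
[[0.523, 0.1278], [0.5482, 0.1299]] 4.8225356668197845
93 [0.53529614 0.13030037] -172.3746239200544
80 [0.53446207 0.1306171 ] 6.385360932099453
[ 0.67520563 -0.07143415  0.032     ]
[ 0.67733771 -0.07146753  0.032     ]
[ 0.66048441 -0.06305732  0.055     ]
[ 0.66287053 -0.07021039  0.2782485 ] 21.5333
```

Emit:
jog_arm:
  moves:
    - {"fingers": 0.55, "slide": [24, 32, 0], "angular": [0, 0, 0]}
    - {"fingers": 0.55, "slide": [48, 65, 0], "angular": [0, 0, 0]}
    - {"fingers": 0.55, "slide": [73, 98, 0], "angular": [0, 0, -3]}
    - {"fingers": 0.55, "slide": [97, 131, 0], "angular": [0, 0, -7.5]}
    - {"fingers": 0.55, "slide": [121, 163, 10], "angular": [0, 0, -7.5]}
    - {"fingers": 0.55, "slide": [145, 196, 30], "angular": [0, 0, -7.5]}
    - {"fingers": 0.55, "slide": [145, 196, 65], "angular": [0, 0, -7.5]}
    - {"fingers": 0.55, "slide": [145, 196, 100], "angular": [0, 0, -7.5]}
    - {"fingers": 0.55, "slide": [145, 196, 100], "angular": [0, 0, -7.5]}
    - {"fingers": 0.55, "slide": [145, 196, 100], "angular": [0, 0, -7.5]}

```text
clock: 22.37
tcp_pos: [0.5192, 0.1279, 0.1773]
orientation: [-0.002, -0.058, 0.998, -0.0]
wrist_force: [-0.2, -0.1, 1.2]
finger_gap: 0.0383
grip_force: 0.0
```

```bash
python3 - <<'E'
from h import *
show(("fine_grip","drive_axis"),("wrist","wrist"))
st=get_state();p=read_camera("wrist");h=cv2.cvtColor(p["color"],cv2.COLOR_RGB2HSV); m=((h[...,0]<8)|(h[...,0]>172))&(h[...,1]>90)
n,l,s,ce=cv2.connectedComponentsWithStats(m.astype(np.uint8))
for i in range(1,n):
  if s[i][4]>40:
    ys,xs=np.where(l==i);P=np.array([atz(p,(x,y),.125,st)[:2] for x,y in zip(xs,ys)]); u,sv,vt=np.linalg.svd(P-P.mean(0),full_matrices=False); print(s[i],P.mean(0),np.degrees(np.arctan2(vt[0,1],vt[0,0])))
E
```

```text
tcp [0.5192 0.1279 0.1773] yaw 186.7 F [-0.2 -0.1  1.2] 22.3667 0.03834689133812188
wrist fine_grip [320.5 263.2] 0.83 plate [-31.2 120.8]
wrist drive_axis [ 24.6 165.9] 0.74 plate [ -75.2 -117.9]
wrist fine_grip [321.5 253.6] 0.87 plate [-31.7 120.7]
wrist drive_axis [320.8 236.2] 0.92 plate [-32.3 120.4]
[  89    6   91   32 2267] [0.39552741 0.011003  ] -90.86175503435453
[ 10 141  35  37 995] [ 0.47585905 -0.06366332] 94.77527053743063
[317 268   7  43 266] [0.53465662 0.12990795] 7.631587302786553
[ 66 367  32  28 292] [ 0.63671667 -0.03893183] -47.927725415813654
```

Emit:
jog_arm:
  squeeze: 30
  moves:
    - {"fingers": 0.55, "slide": [-2, 0, 25], "angular": [0, 0, -0.5]}
    - {"fingers": 0.55, "slide": [-2, 0, 50], "angular": [0, 0, -0.5]}
    - {"fingers": 0.55, "slide": [-2, 0, 62], "angular": [0, 0, -0.5]}
    - {"fingers": 0.55, "slide": [-2, 0, 62], "angular": [0, 0, -0.5]}
    - {"fingers": 0.95, "slide": [-2, 0, 62], "angular": [0, 0, -0.5]}
    - {"fingers": 0.95, "slide": [-2, 0, 62], "angular": [0, 0, -0.5]}
    - {"fingers": 0.95, "slide": [-2, 0, 62], "angular": [0, 0, -0.5]}
    - {"fingers": 0.95, "slide": [-2, 0, 62], "angular": [0, 0, -0.5]}

```text
clock: 23.38
tcp_pos: [0.5239, 0.1283, 0.1177]
orientation: [0.001, -0.062, 0.998, 0.0]
wrist_force: [-0.5, -0.0, 2.1]
finger_gap: 0.0132
grip_force: 33.7
```

Emit:
jog_arm:
  moves:
    - {"fingers": 0.95, "slide": [0, 0, 0], "angular": [0, 0, -6.7]}
    - {"fingers": 0.95, "slide": [0, 0, 0], "angular": [0, 0, -13.4]}
    - {"fingers": 0.95, "slide": [0, 0, 0], "angular": [0, 0, -20]}
    - {"fingers": 0.95, "slide": [0, 0, 0], "angular": [0, 0, -27]}
    - {"fingers": 0.95, "slide": [0, 0, 0], "angular": [0, 0, -34]}
    - {"fingers": 0.95, "slide": [0, 0, 0], "angular": [0, 0, -41]}
    - {"fingers": 0.95, "slide": [0, 0, 0], "angular": [0, 0, -48]}
    - {"fingers": 0.95, "slide": [0, 0, 0], "angular": [0, 0, -54]}
    - {"fingers": 0.95, "slide": [0, 0, 0], "angular": [0, 0, -60]}
    - {"fingers": 0.95, "slide": [0, 0, 0], "angular": [0, 0, -60]}

```text
clock: 24.22
tcp_pos: [0.5219, 0.1308, 0.1177]
orientation: [0.001, -0.556, 0.831, 0.002]
wrist_force: [-4.7, 8.5, 6.3]
finger_gap: 0.0133
grip_force: 34.2
```

```bash
python3 - <<'E'
from h import *
show(("yellow_pointer","guide","white_arrow"),("side","scene"))
p=read_camera('side');q=read_camera('scene')
a=cv2.resize(p['color'][270:350,300:400],None,fx=6,fy=6,interpolation=3);b=cv2.resize(q['color'][280:325,280:340],None,fx=5,fy=5,interpolation=3)
im=np.zeros((480,600+0,3),np.uint8);im[:]=a;im[:225,:300]=b
cv2.imwrite('pics/z9.png',im[:,:,::-1])
E
```

```text
tcp [0.5219 0.1308 0.1177] yaw 247.5 F [-4.7  8.5  6.3] 24.2167 0.013252852528387326
side yellow_pointer [377.  304.8] 0.65 plate [112.  -74.4]
side guide [381.1 318.1] 0.69 plate [118.1 -85.2]
side white_arrow [309.6 319.5] 0.69 plate [ -3.6 -75. ]
scene guide [314.8 308.1] 0.58 plate [114.1 -75.9]
scene white_arrow [286.3 270.7] 0.86 plate [  4.3 -74.7]
```

Emit:
jog_arm:
  moves:
    - {"fingers": 0.55, "slide": [0, 0, 0], "angular": [0, 0, 0]}
    - {"fingers": 0.55, "slide": [0, 0, 0], "angular": [0, 0, 0]}
    - {"fingers": 0.55, "slide": [0, 0, 0], "angular": [0, 0, 0]}
    - {"fingers": 0.55, "slide": [0, 0, -30], "angular": [0, 0, 0]}
    - {"fingers": 0.55, "slide": [0, 0, -70], "angular": [0, 0, 7]}
    - {"fingers": 0.55, "slide": [0, 0, -110], "angular": [0, 0, 14]}
    - {"fingers": 0.55, "slide": [20, -30, -130], "angular": [0, 0, 21]}
    - {"fingers": 0.55, "slide": [40, -62, -145], "angular": [0, 0, 28]}
    - {"fingers": 0.55, "slide": [60, -94, -158], "angular": [0, 0, 35]}
    - {"fingers": 0.55, "slide": [81, -127, -160], "angular": [0, 0, 42]}

```text
clock: 25.55
tcp_pos: [0.6103, 0.0027, 0.28]
orientation: [0.003, -0.215, 0.977, -0.001]
wrist_force: [0.5, 1.5, 0.8]
finger_gap: 0.0383
grip_force: 0.0
```

Emit:
jog_arm:
  moves:
    - {"fingers": 0.8, "slide": [-18, -33, 0], "angular": [0, 0, 7]}
    - {"fingers": 0.9, "slide": [-36, -66, 0], "angular": [0, 0, 14]}
    - {"fingers": 1, "slide": [-48, -88, 0], "angular": [0, 0, 21]}
    - {"fingers": 1, "slide": [-48, -88, 0], "angular": [0, 0, 25]}
    - {"fingers": 1, "slide": [-48, -88, 0], "angular": [0, 0, 25]}
    - {"fingers": 1, "slide": [-48, -88, 0], "angular": [0, 0, 25]}

```text
clock: 26.05
tcp_pos: [0.6892, -0.0556, 0.2757]
orientation: [-0.0, -0.002, 1.0, 0.0]
wrist_force: [-0.6, 1.0, 0.0]
finger_gap: 0.0002
grip_force: 0.0
```

```bash
cat > look.py <<'E'
from h import *
import sys
st=get_state();ps=[read_camera('wrist')["color"] for _ in range(2)];p=read_camera('wrist');c=np.mean(ps+[p["color"]],0)
show(("yellow_pointer","guide","white_arrow","band"),("wrist","wrist"))
def pl(px,z):
    w=atz(p,px,z,st);a=.0295;d=w[:2]-[.5546,.0092];return np.round([1000*(d[0]*np.cos(a)+d[1]*np.sin(a)),1000*(-d[0]*np.sin(a)+d[1]*np.cos(a))],1)
hsv=cv2.cvtColor(c.astype(np.uint8),cv2.COLOR_RGB2HSV)
Y=(hsv[...,0]>20)&(hsv[...,0]<35)&(hsv[...,1]>150)&(hsv[...,2]>120)
Rd=((hsv[...,0]<6)|(hsv[...,0]>174))&(hsv[...,1]>120)&(hsv[...,2]>60)
for nm,m,zs in (("Y",Y,(.033,.055)),("R",Rd,(.04,.06,.08))):
    n,l,s,ce=cv2.connectedComponentsWithStats(m.astype(np.uint8))
    for i in range(1,n):
        if s[i][4]>15 and 270<ce[i][0]<380 and 60<ce[i][1]<270: print(nm,s[i],np.round(ce[i],1),[pl(ce[i],z) for z in zs])
cr=np.vstack([c[78:122,285:365],c[195:250,285:365]]).astype(np.uint8); cr=cv2.resize(cr,None,fx=6,fy=6,interpolation=3)
cv2.imwrite(sys.argv[1],cr[:,:,::-1])
E
python3 look.py pics/z10.png
```

```text
tcp [ 0.6888 -0.0544  0.277 ] yaw 180.3 F [ 0.4  0.6 -0.2] 26.2 -2.807393356986929e-05
wrist yellow_pointer [307.1 184. ] 0.79 plate [107.9 -78.3]
wrist guide [312.1 189.1] 0.84 plate [116.1 -74.2]
wrist white_arrow [304.5  67.3] 0.58 plate [ -6.8 -78.1]
wrist band [306.4  65.5] 0.57 plate [-10.  -76.5]
wrist yellow_pointer [308.7 185.2] 0.98 plate [109.3 -76.9]
wrist guide [311.1 191. ] 0.8 plate [118.3 -75.4]
wrist white_arrow [305.8  66.9] 0.84 plate [ -7.  -76.8]
wrist band [307.1  67.5] 0.9 plate [ -7.7 -75.8]
Y [305  63   8   8  47] [308.4  65.9] [array([ -9.9, -75.6]), array([ -5.6, -75. ])]
Y [308 170   5  17  68] [310.4 177.8] [array([104.2, -76.7]), array([101.9, -76.1])]
R [306 191   7  24 104] [309.2 201.1] [array([126.9, -78.3]), array([123.5, -77.7]), array([120.2, -77.1])]
```

View pics/z10.png

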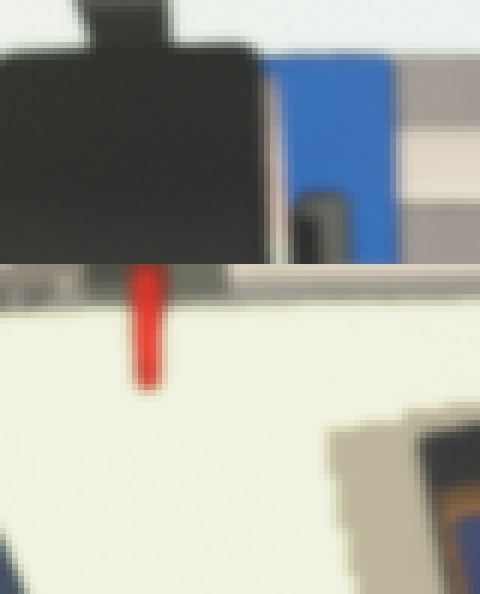

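Emit:
jog_arm:
  moves:
    - {"fingers": 1, "slide": [0, -4, 0], "angular": [0, 0, -1]}
    - {"fingers": 1, "slide": [0, -9, 35], "angular": [0, 0, -1.4]}
    - {"fingers": 1, "slide": [0, -9, 70], "angular": [0, 0, -1.4]}
    - {"fingers": 1, "slide": [0, -9, 80], "angular": [0, 0, -1.4]}
    - {"fingers": 1, "slide": [0, -9, 80], "angular": [0, 0, -1.4]}
    - {"fingers": 1, "slide": [0, -9, 80], "angular": [0, 0, -1.4]}
    - {"fingers": 1, "slide": [0, -9, 80], "angular": [0, 0, -1.4]}

```text
clock: 27.28
tcp_pos: [0.6904, -0.0643, 0.1986]
orientation: [0.002, -0.014, 1.0, -0.0]
wrist_force: [0.2, -0.1, 0.1]
finger_gap: -0.0003
grip_force: 0.0
```

```bash
cat > look2.py <<'E'
from h import *
st=get_state();p=read_camera('wrist');c=p["color"]
show(("yellow_pointer","guide","white_arrow","band"),("wrist","wrist"))
def pl(px,z):
    w=atz(p,px,z,st);a=.0295;d=w[:2]-[.5546,.0092];return np.round([1000*(d[0]*np.cos(a)+d[1]*np.sin(a)),1000*(-d[0]*np.sin(a)+d[1]*np.cos(a))],1)
hsv=cv2.cvtColor(c,cv2.COLOR_RGB2HSV)
Y=(hsv[...,0]>20)&(hsv[...,0]<35)&(hsv[...,1]>150)&(hsv[...,2]>120)
Rd=((hsv[...,0]<6)|(hsv[...,0]>174))&(hsv[...,1]>110)&(hsv[...,2]>60)
for nm,m in (("Y",Y),("R",Rd)):
    n,l,s,ce=cv2.connectedComponentsWithStats(m.astype(np.uint8))
    for i in range(1,n):
        if s[i][4]>15 and 260<ce[i][0]<390 and ce[i][1]<270:
            print(nm,s[i],np.round(ce[i],1))
            for r in range(s[i][1],s[i][1]+s[i][3],4):
                xs=np.where(l[r]==i)[0]
                if len(xs)==0: continue
                mid=(xs[0]+xs[-1])/2; 
                if nm=="Y": print(r,xs[0],xs[-1],pl((mid,r),.055 if r>70 else .033))
                else: # choose z for plate x=119
                    zz=min(np.arange(.02,.1,.001),key=lambda z:abs(pl((mid,r),z)[0]-119)); print(r,xs[0],xs[-1],round(zz,3),pl((mid,r),zz))
E
python3 look2.py
```

```text
tcp [ 0.6906 -0.0643  0.199 ] yaw 181.6 F [-0.5 -0.2 -0.1] 27.3333 5.337383494717693e-05
wrist yellow_pointer [321.6 194.5] 0.81 plate [108.4 -75.5]
wrist guide [322.5 203.5] 0.71 plate [119.5 -74.7]
wrist white_arrow [324.  195.9] 0.66 plate [111.4 -73.6]
wrist band [322.   44.3] 0.9 plate [ -9.8 -74.8]
wrist yellow_pointer [319.6 197.6] 0.57 plate [109.4 -76.7]
wrist guide [322.4 204.1] 0.85 plate [118.6 -74.5]
wrist band [323.1  47.1] 0.78 plate [ -8.3 -73.7]
Y [319 178   6  20 109] [321.3 187.6]
178 320 323 [ 95.5 -75.5]
182 319 324 [ 98.5 -75.5]
186 319 324 [101.6 -75.5]
190 319 323 [104.6 -75.9]
194 319 324 [107.6 -75.5]
R [318 202   7  36 162] [321.  218.6]
202 319 321 0.025 [119.  -76.6]
206 319 322 0.043 [119.  -76.3]
210 319 323 0.059 [119.1 -75.9]
214 318 324 0.074 [119. -76.]
218 319 323 0.087 [119. -76.]
222 319 323 0.099 [118.9 -76.1]
226 319 323 0.099 [121.6 -76.1]
230 319 323 0.099 [124.2 -76.1]
234 320 322 0.099 [126.9 -76.1]
```

Emit:
jog_arm:
  moves:
    - {"fingers": 1, "slide": [40, 1, -5], "angular": [0, 0, 0]}
    - {"fingers": 1, "slide": [80, 2, -5], "angular": [0, 0, 0]}
    - {"fingers": 1, "slide": [120, 4, -5], "angular": [0, 0, 0]}
    - {"fingers": 1, "slide": [160, 5, -5], "angular": [0, 0, 0]}
    - {"fingers": 1, "slide": [200, 6, 0], "angular": [0, 0, 0]}
    - {"fingers": 1, "slide": [240, 8, 0], "angular": [0, 0, 0]}
    - {"fingers": 1, "slide": [270, 9, 10], "angular": [0, 0, 0]}
    - {"fingers": 1, "slide": [270, 9, 10], "angular": [0, 0, 0]}

```text
clock: 28.5
tcp_pos: [0.4108, -0.0602, 0.1838]
orientation: [-0.004, -0.013, 1.0, 0.001]
wrist_force: [-0.4, 1.4, -0.2]
finger_gap: 0.0003
grip_force: 0.0
```

```bash
python3 -c "
from h import *
show(('lock_ball','lock_pivot'))"
```

```text
tcp [ 0.4108 -0.0602  0.1838] yaw 181.5 F [-0.4  1.4 -0.2] 28.5 0.0002796989946701753
wrist lock_ball [310.8 365.4] 0.61 plate [-77.4 -70.2]
scene lock_ball [265.7 223.8] 0.57 plate [-84.3 -61.2]
scene lock_pivot [273.5 250.5] 0.9 plate [-53.9 -69.4]
side lock_ball [197.8 322.9] 0.6 plate [-171.8 -116.8]
side lock_pivot [283.  319.2] 0.66 plate [-47.4 -72.2]
```

Emit:
jog_arm:
  moves:
    - {"fingers": 1, "slide": [0, -2, 35], "angular": [0, 0, 0]}
    - {"fingers": 1, "slide": [0, -2, 66], "angular": [0, 0, 0]}
    - {"fingers": 1, "slide": [0, -2, 68], "angular": [0, 0, 0]}
    - {"fingers": 1, "slide": [-18, -2, 68], "angular": [0, 0, 0]}
    - {"fingers": 1, "slide": [-36, -2, 68], "angular": [0, 0, 0]}
    - {"fingers": 1, "slide": [-54, -2, 68], "angular": [0, 0, 0]}
    - {"fingers": 1, "slide": [-72, -3, 68], "angular": [0, 0, 0]}
    - {"fingers": 1, "slide": [-86, -3, 68], "angular": [0, 0, 0]}
    - {"fingers": 1, "slide": [-92, -3, 68], "angular": [0, 0, 0]}
    - {"fingers": 1, "slide": [-92, -3, 68], "angular": [0, 0, 0]}

```text
clock: 29.78
tcp_pos: [0.5127, -0.063, 0.1189]
orientation: [0.0, -0.014, 1.0, -0.0]
wrist_force: [-0.4, -0.2, -0.1]
finger_gap: 0.0001
grip_force: 0.0
```

```bash
python3 -c "
from h import *
show(('lock_ball','white_arrow','yellow_pointer','guide'),('scene','side'))"
```

```text
tcp [ 0.5127 -0.063   0.1189] yaw 181.6 F [-0.4 -0.2 -0.1] 29.7833 0.00014808938731423248
scene lock_ball [278.5 243. ] 0.67 plate [-25.7 -67. ]
scene white_arrow [285.  270.3] 0.61 plate [  1.6 -76.4]
scene yellow_pointer [311.8 299.8] 0.76 plate [102.7 -74.7]
scene guide [316.6 307.3] 0.63 plate [115.  -71.6]
side lock_ball [301.3 284.4] 0.65 plate [-14.3 -67.4]
side white_arrow [311.8 319. ] 0.58 plate [  0.2 -74.6]
side yellow_pointer [375.7 305.9] 0.98 plate [109.2 -76.4]
side guide [382.3 316.9] 0.81 plate [120.9 -83. ]
```

Lever moving; push on slowly until the stop is felt.

Emit:
jog_arm:
  moves:
    - {"fingers": 1, "slide": [-4, 0, 0], "angular": [0, 0, 0]}
    - {"fingers": 1, "slide": [-8, 0, 0], "angular": [0, 0, 0]}
    - {"fingers": 1, "slide": [-10, 0, 0], "angular": [0, 0, 0]}
    - {"fingers": 1, "slide": [-10, 0, 0], "angular": [0, 0, 0]}
    - {"fingers": 1, "slide": [-10, 0, 0], "angular": [0, 0, 0]}

```text
clock: 30.7
tcp_pos: [0.5215, -0.0626, 0.1182]
orientation: [0.0, -0.014, 1.0, 0.0]
wrist_force: [-0.4, 0.1, 0.3]
finger_gap: -0.0
grip_force: 0.1
```

Emit:
jog_arm:
  moves:
    - {"fingers": 1, "slide": [-2, 0, 0], "angular": [0, 0, 0]}
    - {"fingers": 1, "slide": [-4, 0, 0], "angular": [0, 0, 0]}
    - {"fingers": 1, "slide": [-4, 0, 0], "angular": [0, 0, 0]}
    - {"fingers": 1, "slide": [-4, 0, 0], "angular": [0, 0, 0]}

```text
clock: 31.03
tcp_pos: [0.5229, -0.0624, 0.118]
orientation: [-0.002, -0.013, 1.0, -0.0]
wrist_force: [-6.6, -0.6, 4.2]
finger_gap: -0.0001
grip_force: 3.5
```

Emit:
jog_arm:
  moves:
    - {"fingers": 1, "slide": [-2, 0, 0], "angular": [0, 0, 0]}
    - {"fingers": 1, "slide": [-3, 0, 0], "angular": [0, 0, 0]}
    - {"fingers": 1, "slide": [-3, 0, 0], "angular": [0, 0, 0]}
    - {"fingers": 1, "slide": [-3, 0, 0], "angular": [0, 0, 0]}

```text
clock: 31.37
tcp_pos: [0.5232, -0.0624, 0.1178]
orientation: [-0.005, -0.013, 1.0, -0.0]
wrist_force: [-13.7, -1.9, 10.4]
finger_gap: 0.0002
grip_force: 7.4
```

Emit:
jog_arm:
  moves:
    - {"fingers": 1, "slide": [20, 0, 0], "angular": [0, 0, 0]}
    - {"fingers": 1, "slide": [55, 0, 0], "angular": [0, 0, 0]}
    - {"fingers": 1, "slide": [60, 0, -40], "angular": [0, 0, 0]}
    - {"fingers": 1, "slide": [50, 0, -80], "angular": [0, 0, 0]}
    - {"fingers": 1, "slide": [20, 0, -120], "angular": [0, 0, 0]}
    - {"fingers": 1, "slide": [-20, 0, -155], "angular": [0, 0, 0]}
    - {"fingers": 1, "slide": [-60, 0, -160], "angular": [0, 0, 0]}
    - {"fingers": 1, "slide": [-100, 0, -160], "angular": [0, 0, 0]}
    - {"fingers": 1, "slide": [-135, 0, -160], "angular": [0, 0, 0]}
    - {"fingers": 1, "slide": [-135, 0, -160], "angular": [0, 0, 0]}

```text
clock: 32.2
tcp_pos: [0.6691, -0.0588, 0.2752]
orientation: [0.001, -0.014, 1.0, 0.0]
wrist_force: [-1.4, 0.1, -1.1]
finger_gap: -0.0003
grip_force: 0.0
```

```bash
python3 look2.py; python3 -c "
from h import *
show(('lock_ball','white_arrow','band','leg_post','leg_hinge') if 0 else ('lock_ball','white_arrow','band','leg_hinge'),('wrist','scene','side'))
p=read_camera('scene');r=tip_of('leg_post',p)[0];print(r['p'],atz(p,r['point'],.06))"
```

```text
tcp [ 0.6673 -0.0587  0.275 ] yaw 181.6 F [-0.2  0.  -1. ] 32.25 -0.00016746362168677963
wrist yellow_pointer [312.3 205.3] 0.69 plate [106.7 -77.5]
wrist guide [312.6 210.8] 0.8 plate [116.6 -77.7]
wrist white_arrow [313.5  88.4] 0.6 plate [ -6.8 -76.1]
wrist band [317.4  88. ] 0.95 plate [ -8.2 -72.4]
wrist yellow_pointer [315.3 210.8] 0.62 plate [107.8 -74.6]
wrist guide [315.  215.6] 0.95 plate [117.4 -75.2]
wrist white_arrow [311.6  93.7] 0.79 plate [ -7.1 -77.9]
wrist band [314.1  93.8] 0.87 plate [ -7.9 -75.6]
Y [311  80   8  12  73] [315.  85.]
80 314 316 [-10.9 -74.8]
84 311 318 [ -7.1 -75.2]
88 312 318 [ -3.2 -74.8]
Y [313 194   4  13  51] [314.5 199.9]
194 313 316 [ 98.  -75.6]
198 313 316 [101.9 -75.6]
202 313 316 [105.8 -75.6]
206 313 315 [109.7 -76.1]
R [305  51  32  30 724] [320.3  65.3]
51 318 322 0.099 [-29.1 -70.2]
55 310 331 0.099 [-25.6 -69.8]
59 307 334 0.099 [-22.1 -69.8]
63 305 335 0.099 [-18.6 -70.2]
67 305 336 0.099 [-15.2 -69.8]
71 306 334 0.099 [-11.7 -70.2]
75 309 332 0.099 [ -8.3 -69.8]
79 317 325 0.099 [ -4.9 -69.4]
R [311 210   5  28  91] [313.3 223.1]

[... 303 characters left out ...]
6e-05
wrist lock_ball [319.6  77.9] 0.89 plate [ -9.8 -70.3]
wrist white_arrow [309.4  92.7] 0.75 plate [ -7.4 -80.2]
wrist band [314.2  93.2] 0.91 plate [ -7.7 -75.7]
wrist leg_hinge [155.3  31.8] 0.75 plate [ -80.1 -234.6]
scene lock_ball [284.9 245. ] 0.59 plate [-12.9 -58.9]
scene white_arrow [283.6 266.7] 0.79 plate [ -8.  -73.6]
scene band [285.6 269.1] 0.63 plate [ -3.4 -71.9]
scene leg_hinge [206.2 277.5] 0.58 plate [ -83.9 -230.2]
side lock_ball [304.9 285.2] 0.58 plate [ -9.1 -70.1]
side white_arrow [309.3 319.5] 0.7 plate [ -4.1 -74.9]
side band [309.1 320.5] 0.57 plate [ -3.9 -71.1]
side leg_hinge [274.5 408.7] 0.86 plate [ -78.3 -235. ]
0.64 [ 0.48956391 -0.3482451   0.06      ]
```

```bash
python3 -c "
from h import *
st=get_state()
for c in ('wrist','wrist','wrist','scene','scene'):
    p=read_camera(c)
    for r in tip_of('leg_post',p)[:1]: print(c,r['p'],atz(p,r['point'],.06,st))
    for r in tip_of('leg_hinge',p)[:1]: print(c,'hinge',r['p'],atz(p,r['point'],.06,st))"
```

```text
wrist 0.77 [ 0.48580543 -0.35450179  0.06      ]
wrist hinge 0.79 [ 0.48004985 -0.22923683  0.06      ]
wrist 0.74 [ 0.48621614 -0.35104782  0.06      ]
wrist hinge 0.86 [ 0.48424206 -0.22903122  0.06      ]
wrist 0.81 [ 0.48455807 -0.35415184  0.06      ]
wrist hinge 0.94 [ 0.48061709 -0.22590296  0.06      ]
scene 0.68 [ 0.49514411 -0.35856793  0.06      ]
scene hinge 0.9 [ 0.47479174 -0.22415506  0.06      ]
scene 0.9 [ 0.48775066 -0.35661109  0.06      ]
scene hinge 0.66 [ 0.47572119 -0.22161287  0.06      ]
```

The leg is at its stop (post about (0.4855, -0.353), as predicted), so I am handing in.

```bash
python3 -c "
from workcell import *
print(hand_in())"
```

```text
the job is handed in; nothing more can be done
None
```

The winder is set and handed in at about 33 s of the 69 s allowed: the leg is out at its stop, the arrow and line guide both measured within about 1 mm of their marks, and the lock lever was pushed to its end stop.

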